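Set up a drip coffee filter on its cup

TASK

Set up the small steel drip-coffee maker for one coffee, from the bottom up: stand the little white cup upright in the middle of the blue saucer, then seat the steel filter pot on the cup with its foot inside the cup's mouth and its brim lying level on the cup's rim, then put the press flat on the floor of the pot, and last put the lid on the pot. Set each part down and let go of it before fetching the next, do not let any part fall, and leave the glass, the mug and the egg timer where they stand.

Things in the scene. Friction and masses are not known exactly. Their poses are not given: they have to be found in the camera images.
- saucer: Blue round ceramic saucer, loose, 124 mm across and 14 mm high, lying on the worktop. Origin: centre of its underside, z up. Its flat middle (about 58 mm across), on which the cup is to stand, is 5 mm above the origin; from there it rises outwards to the rim.
- cup: Small white china coffee cup, blue flowers, empty, 125 g: round bowl 61 mm across, 50 mm high, foot 44 mm, mouth 50 mm inside. Origin at underside height but NOT on the bowl's axis, which stands at [0, +13.5 mm] in its own frame. The loop handle points to its own -y (y -10 to -44 mm, 14 mm wide, 12 to 48 mm high). z up. Grip the bowl from above across its own x.
- filter_pot: Steel filter pot, open above, 160 g, round about z. Origin: centre of underside. Foot 34 mm across, 6 mm high; brim 82 mm across, 6 to 8.5 mm up; above it a chamber 62 mm across outside, 57 inside, floor 11.5 mm up, rim 50 mm up. Stands on its foot; grip the chamber above the brim. Seated: foot in the cup's mouth, origin 43.5 mm above the cup's, on the bowl's axis.
- press: Press: flat steel disc 50 mm across, 3 mm thick, with a 7 mm stem and a brass-coloured round grip 14 mm across, 38 to 52 mm up; 60 g, round about z. Origin: centre of the disc's underside; stands upright on the disc. In the pot the disc lies on the pot's floor, origin 11.5 mm above the pot's, and the grip stands 13 mm out of the pot.
- lid: Steel lid, 80 g, round about z: brim 72 mm across (5 to 7.5 mm up), hollow dome, round black knob 16 mm across, 30 to 45 mm up, edges rounded. Origin: centre of the lower edge of its collar (48 mm across, 5 mm high), on which it stands. On the pot: collar inside, brim on the pot's rim, origin 45 mm above the pot's; the dome clears the press.
- glass_1: Clear empty drinking glass, 80 mm across, 91 mm high, loose, to be left alone. Origin: centre of its underside.
- mug_1: Green and white mug of tea, 86 mm across, 120 mm with handle, 88 mm high, loose, to be left alone. Origin: at underside height, in the middle of its overall length with handle.
- egg_timer: Turquoise round egg timer, 63 mm across, 58 mm high, loose, to be left alone. Origin: centre of its underside.
There are look-alikes about, which are no part of the job. What is shaped like the lid but brown is not meant.

How it is judged:
On the way, in this order (a step that is already met when the one before it is completed fails the run):
1. the cup stands upright in the middle of the saucer, let go (x of saucer in the frame of cup between -0.0115 and 0.0105 m and y of saucer in the frame of cup between 0.0025 and 0.0245 m and z of saucer in the frame of cup between -0.009 and -0.002 m and angle between cup's own z axis and vertical below 0.08 rad and contact force between the fingers and cup below 0.1 N and linear speed of cup below 0.02 m/s), for 0.2 s.
2. the filter pot is seated level on the cup, let go (x of saucer in the frame of cup between -0.0115 and 0.0105 m and y of saucer in the frame of cup between 0.0025 and 0.0245 m and z of saucer in the frame of cup between -0.009 and -0.002 m and angle between each of cup, filter_pot's own z axis and vertical below 0.08 rad and x of filter_pot in the frame of cup between -0.0125 and 0.0115 m and y of filter_pot in the frame of cup between 0.0015 and 0.0255 m and z of filter_pot in the frame of cup between 0.04 and 0.047 m and contact force between the fingers and filter_pot below 0.1 N and linear speed of filter_pot below 0.02 m/s), for 0.2 s.
3. the press lies flat on the floor of the pot, let go (x of saucer in the frame of cup between -0.0115 and 0.0105 m and y of saucer in the frame of cup between 0.0025 and 0.0245 m and z of saucer in the frame of cup between -0.009 and -0.002 m and angle between each of cup, filter_pot, press's own z axis and vertical below 0.08 rad and x of filter_pot in the frame of cup between -0.0125 and 0.0115 m and y of filter_pot in the frame of cup between 0.0015 and 0.0255 m and z of filter_pot in the frame of cup between 0.04 and 0.047 m and horizontal distance between press and filter_pot below 0.008 m and z of press in the frame of filter_pot between 0.008 and 0.0145 m and contact force between the fingers and press below 0.1 N and linear speed of press below 0.02 m/s), for 0.2 s.
4. the lid is on the pot, let go (x of saucer in the frame of cup between -0.0115 and 0.0105 m and y of saucer in the frame of cup between 0.0025 and 0.0245 m and z of saucer in the frame of cup between -0.009 and -0.002 m and angle between each of cup, filter_pot, press, lid's own z axis and vertical below 0.08 rad and x of filter_pot in the frame of cup between -0.0125 and 0.0115 m and y of filter_pot in the frame of cup between 0.0015 and 0.0255 m and z of filter_pot in the frame of cup between 0.04 and 0.047 m and horizontal distance between press and filter_pot below 0.008 m and z of press in the frame of filter_pot between 0.008 and 0.0145 m and horizontal distance between lid and filter_pot below 0.01 m and z of lid in the frame of filter_pot between 0.042 and 0.048 m and contact force between the fingers and lid below 0.1 N and linear speed of lid below 0.02 m/s), for 0.2 s.
At the end, for the whole second after the job is handed in: Cup upright on the saucer, axes within 11 mm; filter pot seated level on the cup's rim, foot in its mouth, within 12 mm; press flat on the pot's floor (3 mm in height); lid down on the pot's rim, collar inside (3 mm in height, 10 mm sideways). All within 0.08 rad, released, at rest (all of step 4 and linear speed of each of cup, filter_pot, press below 0.02 m/s and contact force between the fingers and cup below 0.1 N and contact force between the fingers and filter_pot below 0.1 N and contact force between the fingers and press below 0.1 N); the robot touches nothing.
It fails at once if the glass, the mug or the egg timer is moved more than 30 mm (distance of any of glass_1, mug_1, egg_timer from where it was at the start of the episode above 0.03 m).
It fails at once if the cup falls: faster than 0.6 m/s while the fingers do not hold it (a drop of about 2 cm) (linear speed of cup above 0.6 m/s and contact force between the fingers and cup below 0.1 N).
It fails at once if the filter pot falls: faster than 0.6 m/s while the fingers do not hold it (a drop of about 2 cm) (linear speed of filter_pot above 0.6 m/s and contact force between the fingers and filter_pot below 0.1 N).
It fails at once if the press falls: faster than 0.6 m/s while the fingers do not hold it (a drop of about 2 cm) (linear speed of press above 0.6 m/s and contact force between the fingers and press below 0.1 N).
It fails at once if the lid falls: faster than 0.6 m/s while the fingers do not hold it (a drop of about 2 cm) (linear speed of lid above 0.6 m/s and contact force between the fingers and lid below 0.1 N).
It also fails if it takes over 128 s, if anything falls off the work surface, if the arm or the gripper's body presses on something with over 40 N, if the wrist force passes 120 N, or if a joint passes its speed limit or range.

ROBOT

A 6-joint arm with a two-finger parallel gripper is mounted at the origin on a cart in front of the work surface, level with it; the furniture and walls round the work are solid. World frame = base frame: x ahead of the robot, y to its left, z up, the work surface at z = 0. Lengths are in m, angles in rad, forces in N, time in s.
With the tool pointing down it reaches from about 0.35 to 0.775 m from the base axis. Payload 7.3 kg.
Tool frame: the origin (TCP) lies at the centre of the arm's flange, where the gripper is bolted on; the fingertips stand 178 mm ahead of it and the grasp point (between the pads) lies 159 mm ahead of it (tip_extent is the distance from the TCP to the fingertips, in m); z points along the fingers, y is the line along which they close (so a half turn about z gives the same grasp; the last joint's range is limited). The gripper opens to 92 mm and grips with 3 to 60 N. Pads are 19 mm wide; open, the fingers measure 130 mm over their backs; the gripper's body (75 mm by 190 mm) begins 47 mm behind the grasp point.
Start: joints at [-1.264, 0.342, 1.524, -0, 1.275, -0.146], TCP at [0.23, -0.472, 0.405] pointing down, gripper open.
Joint ranges: [-2.53, 2.53], [-0.77, 2.02], [0.04, 2.7], [-1, 4.14], [0.28, 2.66], [-3.11, 3.11]. Speed limits (rad/s): [2.57, 2.57, 3.14, 3.14, 3.14, 3.14].

INTERFACE

Orientations are given as [roll, pitch, yaw] about the fixed x, y, z axes, in that order (R = Rz(yaw) Ry(pitch) Rx(roll)).
In Python, from cell import * gives the robot as it stands.
- The arm moves only by the tool arm_command, never from a script. Its arguments are lists of equal length, an entry for each row: "xyz": the shift along the world's x, y, z in mm, a list of three; "spin": the turn about the world's z in degrees. In form: {"xyz": [[tx, ty, tz], ...], "spin": [spin, ...]}. A call has 1 to 20 rows; each row shifts and turns the commanded pose from where the row before left it; what a row does not reach is not made up. A row lasts 1/10 s, in which the tool goes at most 50 mm and 8.59 degrees, less where a joint would pass 70% of its speed; a pose out of reach is approached as far as the arm can. A call with a gripper value outside its range is refused whole. "jaw" is the opening, from -1 (shut) to 1 (fully open), set as the call begins (left out, the last holds). The fingers move at their own pace and stop on an object; "squeeze" is the grip in N (left out, the last holds). Time passes only in rows, so rows that do not move let the fingers close. It gives the time, the measured TCP pose, the force, the opening and the grip force at its end, in the units of the state.
- observe(): the state, without advancing time (a new reading comes with each control period).
- read_camera(name): name is "side" or "top" or "wrist"; returns a dict with "img" (384x512x3 uint8, red, green, blue), "depth" (384x512 float32, m along the optical axis (not along the pixel's ray), 0 where there is no reading), "fx", "fy", "cx", "cy" (pixels), "dist_coeffs" ([k1, k2, p1, p2, k3] as OpenCV has them; the pictures are not rectified), "world_from_camera" (4x4, takes a point from camera to world coordinates). Camera axes: x right, y up, looking along -z (the intrinsics and any distortion apply to the point x, -y, -z); pixel columns grow to the right and rows downward; lengths in m; the calibration is good to about 2 mm. A picture is of the moment at which its call begins.
- hand_in(): hands the job in; it is judged then, once.
The state is a dict: "time": time; "qpos": joint angles; "qvel": joint speeds; "joint_efforts": joint torques, N m; "tool_pos": TCP position; "tool_rot": TCP orientation; "contact_force": force on the tool from outside, world axes, zero at the start; "torque": the same for the moment, N m; "opening": finger opening in m; "grip_force": force on a finger pad.
Only numpy, scipy, OpenCV 4.12 (cv2) and the standard library are available. Lean on these libraries where they do the work, as an engineer would, in place of code of your own. Each camera call takes 0.05 s, during which the arm holds its last target. There are 200 camera calls.

## Working session

There is one attempt and no reset: what is moved stays moved. The work goes in short steps, Python scripts to look and compute and a tool call to move; the robot and the scene stay as the last step left them, time stands still between calls to the robot, and variables do not carry over. Pictures are saved under pics/ and viewed, at most 14 in all, crops included, and the job is handed in when it is done.

Besides the shell and the picture viewer there is one more tool, called by a JSON object that holds its "method" and its "body". arm_command: Moves the arm, as the interface text tells. Its arguments: {"type":"object","properties":{"xyz":{"type":"array","items":{"type":"array","items":{"type":"number"}}},"spin":{"type":"array","items":{"type":"number"}},"jaw":{"type":"number"},"squeeze":{"type":"number"}},"required":["xyz","spin"]}

```bash
mkdir -p pics; cat > h.py <<'E'
from cell import *
import numpy as np, cv2
def grab(n):
    c=read_camera(n); cv2.imwrite(f'/tmp/{n}.png',c['img'][:,:,::-1]); return c
def points(c):
    h,w=c['depth'].shape
    u,v=np.meshgrid(np.arange(w),np.arange(h))
    K=np.array([[c['fx'],0,c['cx']],[0,c['fy'],c['cy']],[0,0,1]])
    p=cv2.undistortPoints(np.stack([u,v],-1).reshape(-1,1,2).astype(float),K,np.array(c['dist_coeffs'],float)).reshape(h,w,2)
    d=c['depth']
    P=np.stack([p[...,0]*d,-p[...,1]*d,-d],-1)
    M=np.array(c['world_from_camera'])
    W=P@M[:3,:3].T+M[:3,3]; W[d==0]=np.nan
    return W
E
python3 - <<'E'
from h import *
for n in ['top','side']:
    c=grab(n); W=points(c); np.save(f'/tmp/{n}.npy',W)
    cv2.imwrite(f'pics/{n}0.png',cv2.resize(c['img'][:,:,::-1],(800,600)))
    print(n,c['fx'],np.round(c['world_from_camera'],3).tolist(),np.mean(c['depth']>0))
print(observe())
E
```

```text
top 446.45734438940065 [[-0.438, 0.86, -0.263, 0.113], [-0.899, -0.419, 0.125, 0.179], [-0.003, 0.291, 0.957, 1.411], [0.0, 0.0, 0.0, 1.0]] 0.9960276285807291
side 375.86337521967135 [[-1.0, -0.024, -0.002, 0.479], [0.013, -0.594, 0.804, 0.985], [-0.021, 0.804, 0.594, 0.791], [0.0, 0.0, 0.0, 1.0]] 0.9959157307942709
{'time': 0.1, 'qpos': array([-1.26400103e+00,  3.42646091e-01,  1.52489412e+00, -1.91114500e-05,
        1.27541241e+00, -1.45979572e-01]), 'qvel': array([ 4.16427081e-05, -4.88805351e-03, -2.81685675e-03,  6.03265177e-05,
       -3.38655021e-04,  5.63095582e-04]), 'joint_efforts': array([ 1.64388504e-03, -4.32004559e+01, -2.44694728e+01,  7.18925754e-02,
        5.26019465e-02, -7.40403289e-05]), 'tool_pos': array([ 0.2296599 , -0.47197473,  0.40412746]), 'tool_rot': array([-3.14024449e+00, -1.79741648e-04,  4.52780319e-01]), 'contact_force': array([ 0.7056025 ,  0.00473985, -0.35075606]), 'torque': array([-0.03034761,  0.05307532, -0.06725871]), 'grip_force': 0.0, 'opening': 0.09177257148093187}
```

View pics/top0.png

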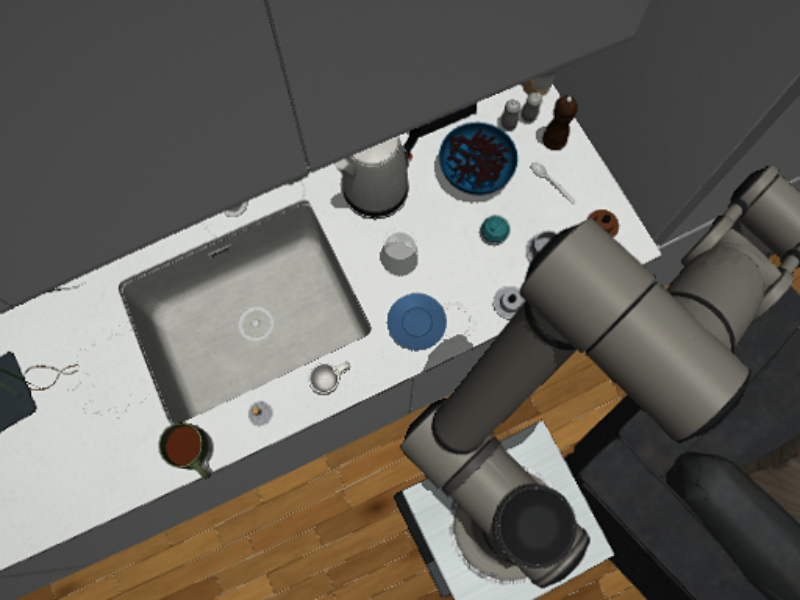

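View pics/side0.png

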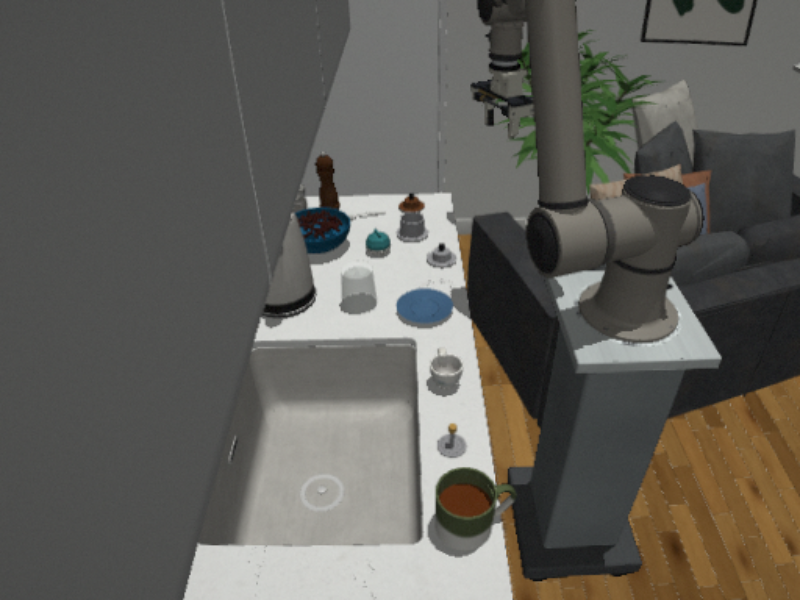

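The top view shows saucer (417,321), cup (323,378) with its handle toward (346,367), press (260,412), lid (511,300), and the pot partly hidden at (543,245). The side view shows the pot at (411,228), the lid at (441,255), the cup at (446,370) and the press at (452,440).

```bash
cat >> h.py <<'E'
def circ(P):
    A=np.c_[2*P[:,:2],np.ones(len(P))]; s=np.linalg.lstsq(A,(P[:,:2]**2).sum(1),rcond=None)[0]
    return s[:2],np.sqrt(s[2]+s[:2]@s[:2])
E
python3 - <<'E'
from h import *
s=512/800
pts={'top':dict(saucer=(417,321),cup=(323,378),press=(258,410),lid=(511,300),pot=(543,245),glass=(399,250),timer=(495,230),mug=(183,447)),
'side':dict(saucer=(425,307),cup=(446,370),press=(452,440),lid=(441,255),pot=(411,228),glass=(358,285),timer=(377,242),mug=(466,500))}
for n in pts:
    W=np.load(f'/tmp/{n}.npy')
    img=cv2.imread(f'/tmp/{n}.png')
    print(n,'table z',[np.round(W[int(y*s),int(x*s)],4).tolist() for x,y in ([(460,290),(300,400),(370,358)] if n=='top' else [(440,285),(440,325),(465,405)])])
    for k,(x,y) in pts[n].items():
        c=W[int(y*s),int(x*s)]
        r=.075
        m=(np.hypot(W[...,0]-c[0],W[...,1]-c[1])<r)&(W[...,2]>.003+.0)&(W[...,2]<.11)
        lab=cv2.connectedComponents(m.astype(np.uint8))[1]
        l=lab[int(y*s),int(x*s)]
        P=W[(lab==l)&m] if l else W[m]
        q=np.percentile(P,[1,99],axis=0)
        (cx,cy),rad=cv2.minEnclosingCircle((P[:,:2]*1000).astype(np.float32))
        print(k,np.round(c,3),len(P),'lo',np.round(q[0],3),'hi',np.round(q[1],3),'mid',np.round((q[0]+q[1])[:2]/2,4),'mec',round(cx),round(cy),round(rad))
    for k in ['cup','pot','lid','press','saucer']:
        x,y=pts[n][k];x*=s;y*=s
        cr=img[int(y)-32:int(y)+32,int(x)-32:int(x)+32]
        globals().setdefault('tiles',[]).append(cv2.resize(cr,(256,256),interpolation=cv2.INTER_CUBIC)[:, :])
t=[cv2.resize(a,(160,160)) for a in tiles]
cv2.imwrite('pics/tiles.png',np.vstack([np.hstack(t[:5]),np.hstack(t[5:])]))
E
```

```text
top table z [[0.4689, -0.1359, 0.0054], [0.4011, 0.264, 0.0009], [0.4189, 0.1003, 0.0034]]
saucer [ 0.447 -0.021  0.01 ] 1208 lo [ 0.378 -0.084  0.003] hi [0.516 0.044 0.021] mid [ 0.4469 -0.0198] mec 447 -22 75
cup [0.424 0.204 0.01 ] 510 lo [0.371 0.143 0.003] hi [0.455 0.246 0.055] mid [0.4129 0.1942] mec 415 194 62
press [0.41  0.344 0.051] 236 lo [0.383 0.303 0.003] hi [0.456 0.41  0.054] mid [0.4193 0.3566] mec 418 352 63
lid [ 0.391 -0.212  0.045] 323 lo [ 0.368 -0.249  0.003] hi [ 0.436 -0.179  0.048] mid [ 0.4019 -0.2141] mec 404 -218 44
pot [ 0.478 -0.34   0.022] 226 lo [ 0.453 -0.391  0.003] hi [ 0.523 -0.283  0.056] mid [ 0.4877 -0.3368] mec 475 -337 63
glass [ 0.573 -0.043  0.096] 664 lo [ 0.54  -0.095  0.003] hi [ 0.627 -0.014  0.098] mid [ 0.5838 -0.0544] mec 588 -50 57
timer [ 0.543 -0.252  0.051] 521 lo [ 0.473 -0.314  0.003] hi [ 0.606 -0.2    0.061] mid [ 0.5395 -0.2569] mec 542 -251 75
mug [0.406 0.507 0.052] 960 lo [0.34  0.457 0.003] hi [0.465 0.567 0.094] mid [0.4026 0.5123] mec 405 509 75
side table z [[0.4045, -0.1091, 0.0023], [0.4131, 0.0365, 0.0023], [0.38
[... 258 characters left out ...]
0.411 0.354 0.02 ] 168 lo [0.387 0.333 0.003] hi [0.432 0.376 0.053] mid [0.4093 0.3548] mec 411 354 25
lid [ 0.396 -0.195  0.027] 213 lo [ 0.36  -0.252  0.003] hi [ 0.431 -0.165  0.047] mid [ 0.3958 -0.2086] mec 399 -213 56
pot [ 0.464 -0.31   0.04 ] 332 lo [ 0.424 -0.373  0.003] hi [ 0.516 -0.294  0.054] mid [ 0.47   -0.3331] mec 472 -328 55
glass [ 0.582 -0.02   0.072] 693 lo [ 0.546 -0.077  0.004] hi [ 0.621 -0.01   0.095] mid [ 0.5835 -0.0437] mec 581 -49 48
timer [ 0.549 -0.236  0.046] 243 lo [ 0.511 -0.296  0.003] hi [ 0.587 -0.228  0.061] mid [ 0.5489 -0.2618] mec 545 -268 49
mug [0.402 0.496 0.056] 1916 lo [0.335 0.463 0.005] hi [0.445 0.547 0.089] mid [0.3902 0.5049] mec 395 484 66
```

View pics/tiles.png

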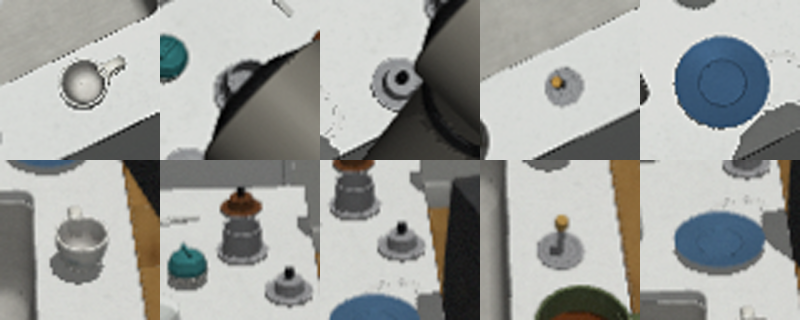

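Coarse fixes: saucer (0.445,-0.021), cup near (0.41,0.20) with its handle toward world -y, press (0.41,0.354), lid (0.398,-0.213), pot (0.472,-0.333). I'll move over the cup and refine with the wrist camera.

{"method": "arm_command", "body": {"xyz": [[30,40,0],[30,40,0],[30,40,0],[30,40,0],[30,40,0],[30,40,0],[0,42,0],[0,42,0],[0,42,0],[0,42,0],[0,42,0],[0,42,0],[0,42,0],[0,42,0],[0,42,0],[0,42,0],[0,0,0],[0,0,0]], "spin": [4,4,4,4,4,4,4,4,4,4,4,4,4,4,4,4,0,0], "jaw": 1}}

```text
time: 1.9
tool_pos: [0.4094, 0.1886, 0.4043]
tool_rot: [-3.141, 0.001, 1.572]
contact_force: [-0.7, -0.2, -0.1]
opening: 0.0916
grip_force: 0.0
```

```bash
python3 - <<'E'
from h import *
o=observe(); print(o['time'],o['tool_pos'],o['tool_rot'])
for n in ['wrist','top']:
    c=grab(n); W=points(c); np.save(f'/tmp/{n}.npy',W)
    if n=='wrist': print(np.round(c['world_from_camera'],3).tolist(),c['fx'])
t=cv2.imread('/tmp/top.png')[100:300,120:420]; w=cv2.imread('/tmp/wrist.png')
cv2.imwrite('pics/w1.png',np.hstack([cv2.resize(w,(400,300)),cv2.resize(t,(400,300))]))
E
```

```text
1.9 [0.40936554 0.18856779 0.40429392] [-3.14064117e+00  7.10343809e-04  1.57189426e+00]
[[1.0, 0.0, 0.001, 0.409], [-0.0, 0.955, 0.297, 0.269], [-0.001, -0.297, 0.955, 0.385], [0.0, 0.0, 0.0, 1.0]] 270.55351698330793
```

View pics/w1.png

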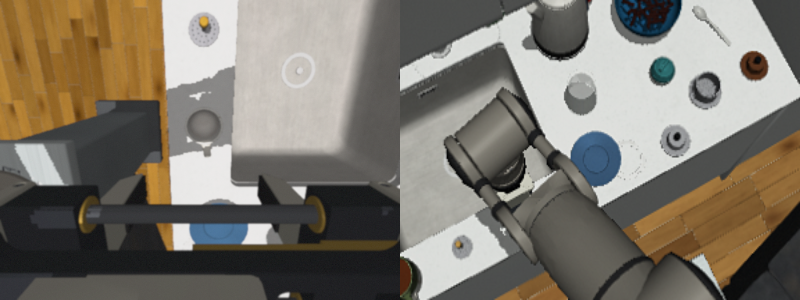

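The wrist view shows the cup at (205,125), its handle at (207,152) toward -y, and the press at (204,28). The top view now shows the pot, lid and saucer clear.

```bash
cat >> h.py <<'E'
def near(W,c,r,z0,z1):
    m=(np.hypot(W[...,0]-c[0],W[...,1]-c[1])<r)&(W[...,2]>z0)&(W[...,2]<z1); return m
def robust(P,R=None):
    k=np.ones(len(P),bool)
    for _ in range(6):
        c,r=circ(P[k]); e=abs(np.hypot(*(P[:,:2]-c).T)-r); k=e<max(.003,1.5*np.median(e[k]))
    return np.round(c*1000,1),round(r*1000,1),k.sum()
E
python3 - <<'E'
from h import *
W=np.load('/tmp/wrist.npy');T=np.load('/tmp/top.npy');S=np.load('/tmp/side.npy')
for nm,A in (('wrist',W),('top',T),('side',S)):
    print(nm)
    for k,c,r,z0,z1 in [('cup rim',(.41,.197),.045,.046,.056),('cuphandle',(.41,.15),.022,.02,.056),('knob',(.41,.354),.025,.042,.058),('pdisc',(.41,.354),.045,.0025,.012),('pot rim',(.473,-.335),.05,.045,.06),('lidknob',(.398,-.213),.03,.038,.052),('lid brim',(.398,-.213),.055,.004,.014),('saucer',(.446,-.021),.08,.010,.02)]:
        P=A[near(A,c,r,z0,z1)]
        if len(P)>5:
            print(k,len(P),'mean',np.round(P.mean(0)*1000,1),'mid',np.round((P.min(0)+P.max(0))*500,1),'ext',np.round(np.ptp(P,axis=0)*1000),'circ',robust(P))
def ray(c,px,z):
    K=np.array([[c['fx'],0,c['cx']],[0,c['fy'],c['cy']],[0,0,1]])
    p=cv2.undistortPoints(np.array(px,float).reshape(-1,1,2),K,np.array(c['dist_coeffs'],float)).reshape(-1,2)
    M=np.array(c['world_from_camera']);d=np.c_[p[:,0],-p[:,1],-np.ones(len(p))]@M[:3,:3].T;o=M[:3,3]
    return o+d*((z-o[2])/d[:,2])[:,None]
c=grab('top');im=cv2.cvtColor(c['img'],cv2.COLOR_RGB2HSV)
m=cv2.inRange(im,(100,90,50),(115,255,255));m[:,:][~near(T,(.446,-.021),.09,-.01,.03)]=0
P=ray(c,cv2.findNonZero(m),.012);print('saucer mask',len(P),np.round(P.mean(0)*1000,1),np.round((P.min(0)+P.max(0))*500,1),np.round(np.ptp(P,axis=0)*1000))
E
```

```text
wrist
cup rim 594 mean [413.4 194.3  49. ] mid [412.4 194.   48.9] ext [61. 78.  6.] circ (array([412.1, 203.3]), np.float64(28.4), np.int64(464))
cuphandle 153 mean [416.7 160.8  46.2] mid [416.2 158.9  42.8] ext [18. 25. 13.] circ (array([415.7, 160.7]), np.float64(7.9), np.int64(90))
knob 160 mean [411.8 350.   51.7] mid [412.1 350.6  48.7] ext [13. 13. 12.] circ (array([411.8, 350.4]), np.float64(5.2), np.int64(145))
pdisc 1160 mean [411.8 350.1   3.9] mid [410.3 350.6   6.8] ext [81. 82.  9.] circ (array([411.9, 352.1]), np.float64(20.8), np.int64(515))
saucer 908 mean [443.7 -34.2  12.5] mid [443.5  -9.2  13.1] ext [122. 101.   6.] circ (array([443.4, -11.4]), np.float64(52.9), np.int64(275))
top
knob 15 mean [410.2 348.   52.6] mid [411.1 348.3  49.9] ext [13. 11. 15.] circ (array([410.9, 348.7]), np.float64(5.2), np.int64(14))
pdisc 304 mean [410.4 352.9   5.1] mid [410.7 353.6   7.1] ext [87. 86.  9.] circ (array([415.9, 355.1]), np.float64(32.3), np.int64(62))
pot rim 75 mean [ 467.8 -341.5   50.1] mid [ 466.7 -340.8   50.6] ext [64. 64. 11.] circ (array([ 466. , -341.2]), 
[... 991 characters left out ...]
54.6]), np.float64(20.3), np.int64(54))
pot rim 58 mean [ 463.1 -336.9   49.7] mid [ 461.6 -339.    49.9] ext [61. 63. 10.] circ (array([ 461.5, -338.5]), np.float64(29.8), np.int64(51))
lidknob 13 mean [ 393.5 -211.2   44.6] mid [ 393.3 -211.4   44.3] ext [11. 14.  8.] circ (array([ 393.3, -211. ]), np.float64(5.9), np.int64(11))
lid brim 110 mean [ 395.  -201.4    8.8] mid [ 398.5 -206.9    8.9] ext [100.  86.  10.] circ (array([ 394. , -214.6]), np.float64(32.8), np.int64(41))
saucer 402 mean [442.  -24.2  13.4] mid [441.6 -21.4  14.7] ext [119. 125.   9.] circ (array([441.8, -20.9]), np.float64(52.7), np.int64(101))
saucer mask 987 [445.6 -24.7  12. ] [445.5 -24.9  12. ] [120. 116.   0.]
```

{"method": "arm_command", "body": {"xyz": [[1,5,-20],[1,5,-30],[1,5,-30],[0,0,-30],[0,0,-30],[0,0,-30],[0,0,-20],[0,0,-18],[0,0,0],[0,0,0]], "spin": [2,2,2,0,0,0,0,0,0,0]}}

```text
time: 3.05
tool_pos: [0.4131, 0.2021, 0.1971]
tool_rot: [-3.141, 0.0, 1.673]
contact_force: [-0.3, 0.8, 0.1]
opening: 0.0916
grip_force: 0.0
```

{"method": "arm_command", "body": {"xyz": [[0,0,0],[0,0,0],[0,0,0],[0,0,0],[0,0,0],[0,0,0],[0,0,0],[0,0,0]], "spin": [0,0,0,0,0,0,0,0], "jaw": -1, "squeeze": 12}}

```text
time: 3.85
tool_pos: [0.4126, 0.203, 0.197]
tool_rot: [3.141, -0.0, 1.675]
contact_force: [-2.1, 0.0, 6.3]
opening: 0.0593
grip_force: 12.0
```

{"method": "arm_command", "body": {"xyz": [[0,0,5],[0,0,15],[0,0,20],[4,-28,0],[4,-28,0],[4,-28,0],[4,-28,0],[4,-28,0],[4,-28,0],[4,-28,0],[3,-29,0],[0,0,0],[0,0,0],[0,0,0]], "spin": [0,0,0,5,5,5,5,5,5,5,5,0,0,0]}}

```text
time: 5.25
tool_pos: [0.4434, -0.0214, 0.2366]
tool_rot: [-3.141, -0.001, 2.372]
contact_force: [0.2, 0.7, -0.5]
opening: 0.0592
grip_force: 12.0
```

```bash
python3 - <<'E'
from h import *
ims=[]
for n in ['wrist','top','side']:
    c=grab(n); np.save(f'/tmp/{n}.npy',points(c))
w,t,s=[cv2.imread(f'/tmp/{n}.png') for n in ['wrist','top','side']]
cv2.imwrite('pics/p2.png',np.hstack([cv2.resize(w,(400,300)),cv2.resize(s[120:270,200:400],(400,300))]))
S=np.load('/tmp/side.npy');W=np.load('/tmp/wrist.npy')
for A in (S,W):
  P=A[near(A,(.444,-.0225),.045,.083,.098)]; 
  if len(P)>5: print(len(P),robust(P),P.max(0),P.min(0))
E
```

```text
84 (array([444.5, -20.7]), np.float64(30.2), np.int64(58)) [0.46408222 0.01720165 0.09762721] [ 0.4061882  -0.04973061  0.08300584]
3437 (array([443.3, -20.3]), np.float64(28.3), np.int64(2558)) [0.47520571 0.01717211 0.097983  ] [ 0.40503256 -0.05116184  0.08301224]
```

View pics/p2.png

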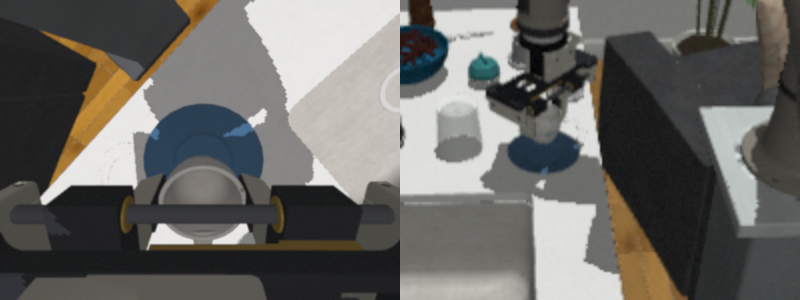

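The cup is held upright with its centre over the saucer at (203,187) in the wrist view, and the saucer's far half is visible around (203,150). I'll fit its rim from the wrist picture.

```bash
cat >> h.py <<'E'
def ray(c,px,z):
    K=np.array([[c['fx'],0,c['cx']],[0,c['fy'],c['cy']],[0,0,1]])
    p=cv2.undistortPoints(np.array(px,float).reshape(-1,1,2),K,np.array(c['dist_coeffs'],float)).reshape(-1,2)
    M=np.array(c['world_from_camera']);d=np.c_[p[:,0],-p[:,1],-np.ones(len(p))]@M[:3,:3].T;o=M[:3,3]
    return o+d*((z-o[2])/d[:,2])[:,None]
E
python3 - <<'E'
from h import *
c=grab('wrist');im=cv2.cvtColor(c['img'],cv2.COLOR_RGB2HSV)
m=cv2.inRange(im,(100,100,30),(118,255,255))
m[210:]=0
m=cv2.morphologyEx(m,cv2.MORPH_CLOSE,np.ones((5,5)))
cs=max(cv2.findContours(m,0,1)[0],key=cv2.contourArea)[:,0]
# outer edge: rows above 200, hull
h=cv2.convexHull(cs)[:,0]; k=np.array([y<200 and min(np.hypot(*(np.array((x,y))-q)) for q in h)<3 for x,y in cs])
e=cs[k]; print(len(e),e.min(0),e.max(0))
for z in(.013,): print(robust(ray(c,e,z)))
E
```

```text
120 [185 134] [334 197]
(array([444., -20.]), np.float64(60.5), np.int64(120))
```

{"method": "arm_command", "body": {"xyz": [[0,0,-12],[0,0,-12],[0,0,-5],[0,0,-2],[0,0,-2],[0,0,-1],[0,0,0],[0,0,0]], "spin": [0,0,0,0,0,0,0,0]}}

```text
time: 6.25
tool_pos: [0.4438, -0.0221, 0.203]
tool_rot: [3.141, 0.0, 2.373]
contact_force: [-0.2, 0.0, -0.4]
opening: 0.0595
grip_force: 12.0
```

{"method": "arm_command", "body": {"xyz": [[0,0,-1],[0,0,0],[0,0,0]], "spin": [0,0,0]}}

```text
time: 6.55
tool_pos: [0.4438, -0.0221, 0.202]
tool_rot: [3.141, 0.001, 2.373]
contact_force: [-0.1, -0.2, 2.9]
opening: 0.0591
grip_force: 12.0
```

{"method": "arm_command", "body": {"xyz": [[0,0,0],[0,0,0],[0,0,0],[0,0,0],[0,0,0],[0,0,0]], "spin": [0,0,0,0,0,0], "jaw": 1}}

```text
time: 7.15
tool_pos: [0.4437, -0.0221, 0.2017]
tool_rot: [3.142, -0.0, 2.373]
contact_force: [-0.1, -0.5, 0.1]
opening: 0.0916
grip_force: 0.0
```

{"method": "arm_command", "body": {"xyz": [[0,0,20],[0,0,40],[0,0,50],[0,0,50],[2,-28,0],[2,-28,0],[2,-28,0],[2,-28,0],[2,-28,0],[2,-28,0],[2,-28,0],[2,-28,0],[2,-28,0],[2,-28,0],[0,0,0],[0,0,0],[0,0,0]], "spin": [0,0,0,0,-4.6,-4.6,-4.6,-4.6,-4.6,-4.6,-4.6,-4.6,-4.6,-4.6,0,0,0]}}

```text
time: 8.85
tool_pos: [0.4636, -0.3013, 0.3616]
tool_rot: [-3.141, -0.001, 1.571]
contact_force: [0.6, -0.6, -1.1]
opening: 0.0921
grip_force: 0.0
```

```bash
python3 - <<'E'
from h import *
for n in ['wrist','top','side']:
    c=grab(n); np.save(f'/tmp/{n}.npy',points(c))
w,t,s=[cv2.imread(f'/tmp/{n}.png') for n in ['wrist','top','side']]
cv2.imwrite('pics/p3.png',np.hstack([cv2.resize(w,(400,300)),cv2.resize(s[120:270,200:400],(400,300))]))
for n in ['wrist','top','side']:
  A=np.load(f'/tmp/{n}.npy')
  for k,c,r,z0,z1 in [('cup rim',(.444,-.021),.035,.05,.062),('pot rim',(.465,-.3395),.05,.045,.06),('pot brim',(.465,-.3395),.055,.006,.014),('lidknob',(.396,-.215),.025,.038,.052),('lid brim',(.396,-.215),.055,.005,.014)]:
    P=A[near(A,c,r,z0,z1)]
    if len(P)>5: print(n,k,len(P),np.round((P.min(0)+P.max(0))*500,1),'ext',np.round(np.ptp(P,axis=0)*1000),robust(P))
E
```

```text
wrist pot rim 517 [ 463.8 -339.6   49.1] ext [62. 62.  8.] (array([ 464., -339.]), np.float64(29.5), np.int64(517))
wrist pot brim 1974 [ 463.7 -333.2   10.4] ext [83. 71.  7.] (array([ 464. , -330.7]), np.float64(30.5), np.int64(586))
wrist lidknob 187 [ 396.1 -215.8   43. ] ext [14. 14. 10.] (array([ 396.3, -215.8]), np.float64(5.8), np.int64(163))
wrist lid brim 1914 [ 395.6 -215.8    9.8] ext [72. 73.  8.] (array([ 395. , -215.4]), np.float64(31.4), np.int64(908))
top cup rim 31 [446.  -10.7  55.4] ext [56. 31. 11.] (array([443.8, -24.1]), np.float64(28.7), np.int64(31))
top pot rim 11 [ 482.1 -319.3   50. ] ext [26. 19.  9.] (array([ 469.3, -336.4]), np.float64(24.7), np.int64(11))
top pot brim 41 [ 488.8 -318.     9.9] ext [47. 45.  7.] (array([ 490.7, -316.1]), np.float64(20.6), np.int64(16))
side cup rim 74 [441.9 -20.4  54.7] ext [57. 62.  9.] (array([441.9, -19.9]), np.float64(28.7), np.int64(63))
side pot rim 61 [ 461.7 -339.9   50.3] ext [60. 65. 11.] (array([ 462.2, -338.6]), np.float64(30.3), np.int64(52))
side pot brim 64 [ 462.  -327.9   10.3] ext [78. 60.  7.] (array([ 463.1, -341.5]), np.float64(37.4), np.int64(32))
side lidknob 14 [ 393.3 -212.6   44.2] ext [11. 16.  9.] (array([ 394.3, -214.6]), np.float64(5.6), np.int64(12))
side lid brim 96 [ 393.5 -222.1    9.5] ext [79. 84.  9.] (array([ 394.6, -216.1]), np.float64(32.5), np.int64(37))
```

View pics/p3.png

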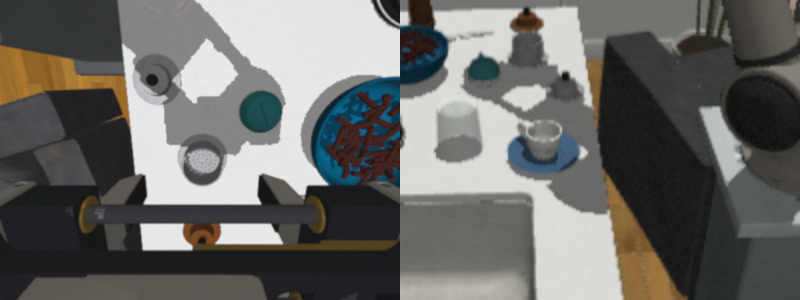

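The cup stands upright on the saucer at (543,140) in the side crop, the pot is at (203,158) in the wrist view, and the lid is at (154,78). The pot centre is (464,-339).

{"method": "arm_command", "body": {"xyz": [[0,-19,0],[0,-19,0],[0,0,-30],[0,0,-30],[0,0,-30],[0,0,-30],[0,0,-26],[0,0,-20],[0,0,0],[0,0,0]], "spin": [0,0,0,0,0,0,0,0,0,0]}}

```text
time: 10.0
tool_pos: [0.464, -0.3398, 0.1962]
tool_rot: [3.141, 0.0, 1.571]
contact_force: [-0.3, -0.8, 0.4]
opening: 0.092
grip_force: 0.0
```

{"method": "arm_command", "body": {"xyz": [[0,0,0],[0,0,0],[0,0,0],[0,0,0],[0,0,0],[0,0,0],[0,0,0],[0,0,0]], "spin": [0,0,0,0,0,0,0,0], "jaw": -1, "squeeze": 12}}

```text
time: 10.8
tool_pos: [0.4638, -0.3402, 0.1963]
tool_rot: [3.141, 0.001, 1.57]
contact_force: [-1.0, 0.9, 5.6]
opening: 0.0625
grip_force: 12.0
```

{"method": "arm_command", "body": {"xyz": [[0,0,5],[0,0,15],[0,0,30],[0,0,30],[0,0,30],[0,0,0],[0,0,0]], "spin": [0,0,0,0,0,0,0]}}

```text
time: 11.5
tool_pos: [0.4636, -0.3399, 0.3057]
tool_rot: [3.141, 0.0, 1.57]
contact_force: [-0.6, -0.0, -1.9]
opening: 0.0621
grip_force: 12.0
```

{"method": "arm_command", "body": {"xyz": [[-2,20,0],[-2,30,0],[-2,30,0],[-2,30,0],[-2,30,0],[-2,30,0],[-2,30,0],[-2,30,0],[-2,30,0],[-2,30,0],[0,20,0],[0,7,0],[0,0,0],[0,0,0],[0,0,0]], "spin": [0,0,0,0,0,0,0,0,0,0,0,0,0,0,0]}}

```text
time: 13.0
tool_pos: [0.4438, -0.0239, 0.3054]
tool_rot: [-3.141, 0.0, 1.569]
contact_force: [-1.0, -0.5, -0.0]
opening: 0.0625
grip_force: 12.0
```

```bash
python3 - <<'E'
from h import *
for n in ['wrist','side']:
    c=grab(n); np.save(f'/tmp/{n}.npy',points(c))
w,s=[cv2.imread(f'/tmp/{n}.png') for n in ['wrist','side']]
cv2.imwrite('pics/p4.png',np.hstack([cv2.resize(w,(400,300)),cv2.resize(s[140:240,220:353],(400,300))]))
for n in ['wrist','side']:
  A=np.load(f'/tmp/{n}.npy')
  for k,c,r,z0,z1 in [('cup rim',(.444,-.021),.038,.048,.062),('pot rim',(.4435,-.0225),.05,.153,.17),('pot brim',(.4435,-.0225),.055,.112,.122)]:
    P=A[near(A,c,r,z0,z1)]
    if len(P)>5: print(n,k,len(P),np.round((P.min(0)+P.max(0))*500,1),'ext',np.round(np.ptp(P,axis=0)*1000),robust(P))
E
```

```text
wrist cup rim 181 [444.1   4.3  52.4] ext [40.  8.  9.] (array([443.8, -17.8]), np.float64(25.3), np.int64(181))
wrist pot rim 3566 [443.9 -23.  161.5] ext [97. 62. 17.] (array([443.9, -22.5]), np.float64(29.6), np.int64(2538))
wrist pot brim 5386 [444.1 -13.6 118.6] ext [82. 64.  7.] (array([444.2, -12.3]), np.float64(28.8), np.int64(1881))
side cup rim 95 [443.2 -20.3  53.8] ext [60. 64. 11.] (array([442.5, -21.4]), np.float64(28.4), np.int64(81))
side pot rim 156 [443.6 -23.2 161.4] ext [94. 67. 17.] (array([443.3, -22.5]), np.float64(30.1), np.int64(99))
side pot brim 102 [441.8  -7.5 118.5] ext [81. 54.  7.] (array([443.8, -16.5]), np.float64(34.0), np.int64(44))
```

View pics/p4.png

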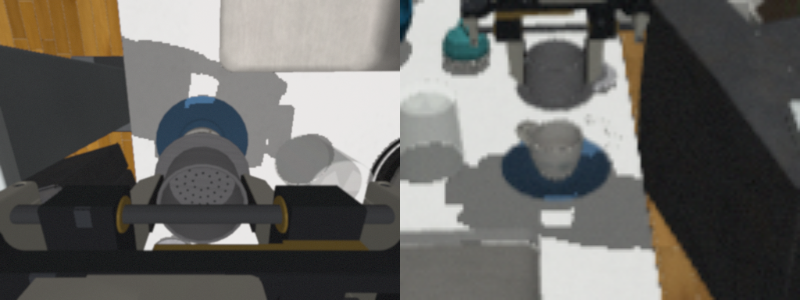

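The pot hangs level over the cup: side crop pot (553,75), cup (555,148). It is centred to within about 2 mm, so I'm lowering it.

{"method": "arm_command", "body": {"xyz": [[0,1,-15],[0,0,-20],[0,0,-10],[0,0,-6],[0,0,-4],[0,0,-3],[0,0,0],[0,0,0]], "spin": [0,0,0,0,0,0,0,0]}}

```text
time: 13.9
tool_pos: [0.4439, -0.0221, 0.2481]
tool_rot: [3.141, 0.0, 1.57]
contact_force: [-0.9, -0.2, -1.5]
opening: 0.0623
grip_force: 12.0
```

{"method": "arm_command", "body": {"xyz": [[0,0,-1],[0,0,-1],[0,0,0],[0,0,0]], "spin": [0,0,0,0]}}

```text
time: 14.3
tool_pos: [0.4437, -0.0221, 0.2458]
tool_rot: [3.141, -0.0, 1.57]
contact_force: [0.0, -0.3, -2.2]
opening: 0.0624
grip_force: 12.0
```

{"method": "arm_command", "body": {"xyz": [[0,0,-1],[0,0,0],[0,0,0]], "spin": [0,0,0]}}

```text
time: 14.6
tool_pos: [0.4437, -0.0221, 0.2448]
tool_rot: [3.141, 0.0, 1.57]
contact_force: [-0.5, -0.1, -0.0]
opening: 0.0626
grip_force: 12.0
```

{"method": "arm_command", "body": {"xyz": [[0,0,-0.5],[0,0,0],[0,0,0]], "spin": [0,0,0]}}

```text
time: 14.9
tool_pos: [0.4437, -0.0221, 0.2446]
tool_rot: [3.141, 0.0, 1.57]
contact_force: [-0.9, 0.5, 5.6]
opening: 0.0622
grip_force: 12.0
```

{"method": "arm_command", "body": {"xyz": [[0,0,0],[0,0,0],[0,0,0],[0,0,0],[0,0,0],[0,0,0]], "spin": [0,0,0,0,0,0], "jaw": 1}}

```text
time: 15.5
tool_pos: [0.4437, -0.0221, 0.2442]
tool_rot: [3.142, 0.0, 1.57]
contact_force: [0.3, 0.7, 0.7]
opening: 0.0916
grip_force: 0.0
```

{"method": "arm_command", "body": {"xyz": [[0,0,10],[0,0,30],[0,0,40],[0,0,40],[0,30,0],[0,30,0],[0,30,0],[-3,30,0],[-5,30,0],[-5,30,0],[-5,30,0],[-5,30,0],[-5,30,0],[-5,30,0],[0,20,0],[0,0,0],[0,0,0]], "spin": [0,0,0,0,0,0,0,0,0,0,0,0,0,0,0,0,0]}}

```text
time: 17.2
tool_pos: [0.4105, 0.2978, 0.3645]
tool_rot: [3.141, 0.0, 1.571]
contact_force: [-0.1, -0.4, -0.5]
opening: 0.0919
grip_force: 0.0
```

```bash
cat > look.py <<'E'
from h import *
import sys
o=sys.argv[1]; x0,y0,x1,y1=map(int,sys.argv[2:6])
for n in ['wrist','side','top']:
    c=grab(n); np.save(f'/tmp/{n}.npy',points(c))
w,s=[cv2.imread(f'/tmp/{n}.png') for n in ['wrist','side']]
cv2.imwrite(o,np.hstack([cv2.resize(w,(400,300)),cv2.resize(s[y0:y1,x0:x1],(400,300))]))
for a in sys.argv[6:]:
  k,*v=a.split(',');x,y,r,z0,z1=[float(q)/1000 for q in v]
  for n in ['wrist','side','top']:
    A=np.load(f'/tmp/{n}.npy');P=A[near(A,(x,y),r,z0,z1)]
    if len(P)>5: print(n,k,len(P),np.round((P.min(0)+P.max(0))*500,1),'ext',np.round(np.ptp(P,axis=0)*1000),robust(P))
E
python3 look.py pics/p5.png 220 140 353 240 potrim,444,-22,50,90,108 potbrim,444,-22,55,52,62 knob,411,351,25,42,58 disc,411,351,27,2,10
```

```text
side potrim 63 [443.4 -21.   97. ] ext [59. 63. 13.] (array([443.1, -20.9]), np.float64(29.6), np.int64(62))
top potrim 89 [444.9 -23.8  97.8] ext [62. 62. 15.] (array([444.8, -23.5]), np.float64(29.6), np.int64(88))
top potbrim 263 [442.8 -23.9  57. ] ext [79. 81. 10.] (array([438.7, -21.2]), np.float64(31.9), np.int64(85))
wrist knob 131 [411.4 351.6  49.6] ext [13. 14. 10.] (array([411.6, 351.8]), np.float64(5.1), np.int64(117))
side knob 29 [410.4 353.1  48.3] ext [13. 12. 11.] (array([410.3, 353.6]), np.float64(5.2), np.int64(27))
wrist disc 1148 [412.1 352.4   4. ] ext [51. 51.  4.] (array([411.5, 351.5]), np.float64(20.3), np.int64(513))
side disc 165 [411.5 353.6   5.7] ext [50. 48.  7.] (array([410.1, 351.7]), np.float64(20.4), np.int64(68))
```

View pics/p5.png

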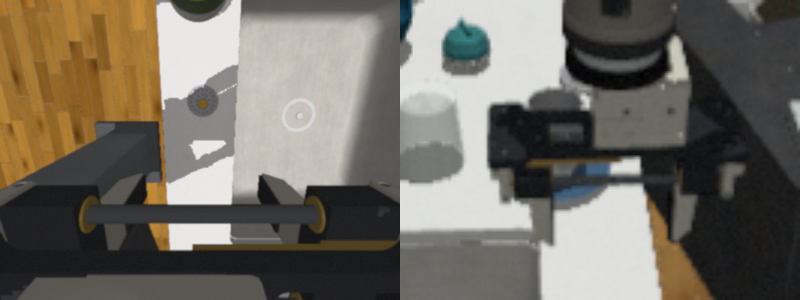

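The wrist view shows the press at (203,101) with the mug behind it at the top edge. The pot rim reads level at z≈97 mm, centred on (444,-22). I'm gripping the press by the top of its knob so the tips stay above the pot rim when it is set down.

{"method": "arm_command", "body": {"xyz": [[1,18,0],[0,18,0],[0,18,0],[0,0,-30],[0,0,-30],[0,0,-30],[0,0,-26],[0,0,-20],[0,0,-10],[0,0,0],[0,0,0]], "spin": [0,0,0,0,0,0,0,0,0,0,0], "jaw": 0}}

```text
time: 18.45
tool_pos: [0.4122, 0.3518, 0.2191]
tool_rot: [3.141, -0.001, 1.569]
contact_force: [-0.2, -0.5, 0.5]
opening: 0.0458
grip_force: 0.0
```

{"method": "arm_command", "body": {"xyz": [[0,0,0],[0,0,0],[0,0,0],[0,0,0],[0,0,0],[0,0,0],[0,0,0],[0,0,0]], "spin": [0,0,0,0,0,0,0,0], "jaw": -1, "squeeze": 15}}

```text
time: 19.25
tool_pos: [0.4116, 0.352, 0.2184]
tool_rot: [-3.142, -0.0, 1.57]
contact_force: [-0.9, 0.6, 3.7]
opening: 0.0128
grip_force: 15.0
```

{"method": "arm_command", "body": {"xyz": [[0,0,4],[0,0,6],[0,0,0]], "spin": [0,0,0]}}

```text
time: 19.55
tool_pos: [0.412, 0.3521, 0.2291]
tool_rot: [3.14, -0.001, 1.57]
contact_force: [-0.0, 0.6, -0.9]
opening: 0.0129
grip_force: 15.0
```

```bash
python3 look.py pics/p6.png 240 220 340 295 disc,412,352,30,8,22
```

```text
wrist disc 2072 [412.3 356.1  16.7] ext [49. 41. 10.] (array([412.3, 358.4]), np.float64(16.7), np.int64(819))
side disc 202 [410.6 353.1  14.7] ext [48. 49. 10.] (array([410.5, 353.1]), np.float64(20.5), np.int64(84))
```

View pics/p6.png

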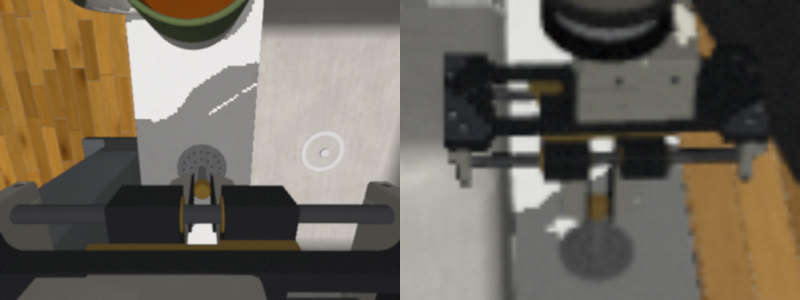

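The press is held at (203,187) in the wrist view with its disc at (203,165), hanging clear and roughly level. I'm lifting it and carrying it over the pot.

{"method": "arm_command", "body": {"xyz": [[0,0,20],[0,0,30],[0,0,30],[0,0,30],[0,0,20],[2,-14,0],[2,-25,0],[2,-25,0],[2,-25,0],[2,-25,0],[2,-25,0],[2,-25,0],[2,-25,0],[2,-25,0],[2,-25,0],[2,-25,0],[2,-25,0],[2,-25,0],[2,-25,0],[2,-20,0]], "spin": [0,0,0,0,0,0,0,0,0,0,0,0,0,0,0,0,0,0,0,0]}}

```text
time: 21.7
tool_pos: [0.4408, -0.0089, 0.3567]
tool_rot: [-3.139, -0.0, 1.569]
contact_force: [0.2, -0.2, -0.2]
opening: 0.0126
grip_force: 15.0
```

{"method": "arm_command", "body": {"xyz": [[1,-10,0],[1,-5,0],[0,0,0],[0,0,0],[0,0,0],[0,0,0]], "spin": [0,0,0,0,0,0]}}

```text
time: 22.3
tool_pos: [0.4436, -0.0215, 0.3583]
tool_rot: [3.141, -0.0, 1.571]
contact_force: [0.7, 0.3, -0.5]
opening: 0.0131
grip_force: 15.0
```

```bash
python3 look.py pics/p7.png 220 100 353 200 potrim,444,-22,50,88,108 disc,444,-22,35,130,155; python3 -c "
import numpy as np
from h import near
for n in ['wrist','side']:
  A=np.load(f'/tmp/{n}.npy');P=A[near(A,(.444,-.022),.027,.130,.150)]
  X=np.c_[P[:,:2]-P[:,:2].mean(0),np.ones(len(P))];print(n,len(P),np.linalg.lstsq(X,P[:,2],rcond=None)[0])
"
```

```text
wrist potrim 479 [444.4 -11.3  94.8] ext [62. 41. 13.] (array([444.3, -20.8]), np.float64(29.4), np.int64(479))
side potrim 139 [443.4 -21.3  95.3] ext [59. 67. 15.] (array([443.2, -20.6]), np.float64(29.8), np.int64(130))
top potrim 8 [452.   4.  98.] ext [19.  6. 14.] (array([446.7, -14. ]), np.float64(20.6), np.int64(8))
wrist disc 2083 [443.6 -17.4 147.5] ext [49. 41. 15.] (array([443.5, -15.2]), np.float64(16.7), np.int64(820))
side disc 110 [441.7 -22.6 147.6] ext [48. 53. 12.] (array([443.3, -20.6]), np.float64(21.7), np.int64(44))
wrist 2062 [-0.00849968 -0.00531569  0.1437    ]
side 106 [0.00398021 0.00290365 0.14466995]
```

View pics/p7.png

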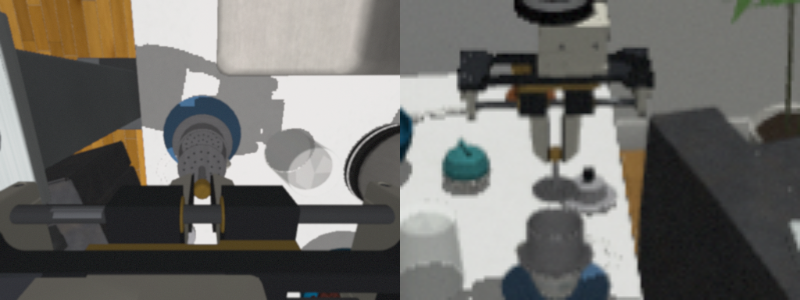

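The disc hangs level (slope under 0.01) and is centred over the pot to about 1 mm: side crop disc (556,188), pot (556,235). I'm lowering it.

{"method": "arm_command", "body": {"xyz": [[0,0,-12],[0,0,-20],[0,0,-12],[0,0,-10],[0,0,-10],[0,0,-8],[0,0,-4],[0,0,-2],[0,0,0],[0,0,0]], "spin": [0,0,0,0,0,0,0,0,0,0]}}

```text
time: 23.45
tool_pos: [0.4438, -0.0221, 0.2805]
tool_rot: [3.141, 0.0, 1.57]
contact_force: [-1.1, -0.1, 0.3]
opening: 0.0124
grip_force: 15.0
```

{"method": "arm_command", "body": {"xyz": [[0,0,-0.5],[0,0,-0.5],[0,0,0],[0,0,0]], "spin": [0,0,0,0]}}

```text
time: 23.85
tool_pos: [0.4437, -0.0221, 0.2793]
tool_rot: [3.141, 0.0, 1.57]
contact_force: [-0.3, 0.7, -1.3]
opening: 0.0127
grip_force: 15.0
```

{"method": "arm_command", "body": {"xyz": [[0,0,-0.5],[0,0,-0.5],[0,0,0],[0,0,0]], "spin": [0,0,0,0]}}

```text
time: 24.25
tool_pos: [0.4437, -0.0221, 0.2783]
tool_rot: [3.141, 0.0, 1.57]
contact_force: [0.2, -0.3, -0.5]
opening: 0.013
grip_force: 15.0
```

{"method": "arm_command", "body": {"xyz": [[0,0,-0.5],[0,0,0],[0,0,0]], "spin": [0,0,0]}}

```text
time: 24.55
tool_pos: [0.4438, -0.0221, 0.2781]
tool_rot: [3.141, 0.0, 1.57]
contact_force: [0.5, 0.0, 5.6]
opening: 0.0129
grip_force: 15.0
```

{"method": "arm_command", "body": {"xyz": [[0,0,0],[0,0,0],[0,0,0],[0,0,0],[0,0,0],[0,0,5],[0,0,25],[0,0,35],[0,0,25]], "spin": [0,0,0,0,0,0,0,0,0], "jaw": 0}}

```text
time: 25.45
tool_pos: [0.4438, -0.0221, 0.3698]
tool_rot: [3.14, 0.0, 1.57]
contact_force: [0.9, 0.2, 0.2]
opening: 0.0458
grip_force: 0.0
```

{"method": "arm_command", "body": {"xyz": [[-6,-24,0],[-6,-24,0],[-6,-24,0],[-6,-24,0],[-6,-24,0],[-6,-24,0],[-6,-24,0],[-5,-10,0],[0,0,0],[0,0,0]], "spin": [0,0,0,0,0,0,0,0,0,0]}}

```text
time: 26.45
tool_pos: [0.3966, -0.1995, 0.3678]
tool_rot: [3.141, -0.001, 1.569]
contact_force: [0.2, 0.3, -0.8]
opening: 0.0463
grip_force: 0.0
```

```bash
python3 look.py pics/p8.png 220 140 353 240 potrim,444,-22,50,90,104 pknob,444,-22,16,105,120 lidknob,396,-216,25,36,52 lidbrim,396,-216,40,4,14
```

```text
wrist potrim 460 [443.7 -44.8  95.9] ext [53. 17. 12.] (array([444. , -23.5]), np.float64(28.9), np.int64(460))
side potrim 115 [443.4 -21.6  96.8] ext [59. 65. 13.] (array([442.7, -20.5]), np.float64(29.6), np.int64(100))
top potrim 56 [445.6 -23.8  96.7] ext [61. 61. 13.] (array([444.7, -23.5]), np.float64(29.6), np.int64(55))
side pknob 14 [441.9 -23.  110.6] ext [10. 15.  9.] (array([442.1, -22.9]), np.float64(6.1), np.int64(12))
top pknob 19 [444.7 -24.9 111.7] ext [13. 14. 12.] (array([444.4, -24.7]), np.float64(5.6), np.int64(17))
wrist lidknob 145 [ 395.2 -215.2   41.6] ext [14. 15. 11.] (array([ 395.4, -214.7]), np.float64(6.0), np.int64(126))
side lidknob 15 [ 393.2 -214.1   43.1] ext [12. 18. 11.] (array([ 392.6, -212.7]), np.float64(6.8), np.int64(11))
wrist lidbrim 1403 [ 395.6 -216.    10. ] ext [72. 73.  8.] (array([ 395.4, -216.3]), np.float64(31.6), np.int64(674))
side lidbrim 89 [ 394.3 -209.5    9.3] ext [69. 59.  9.] (array([ 394.2, -216.2]), np.float64(33.1), np.int64(42))
top lidbrim 93 [ 401.4 -194.1    9. ] ext [65. 31. 10.] (array([ 399.8, -206.4]), np.float64(22.8), np.int64(33))
```

View pics/p8.png

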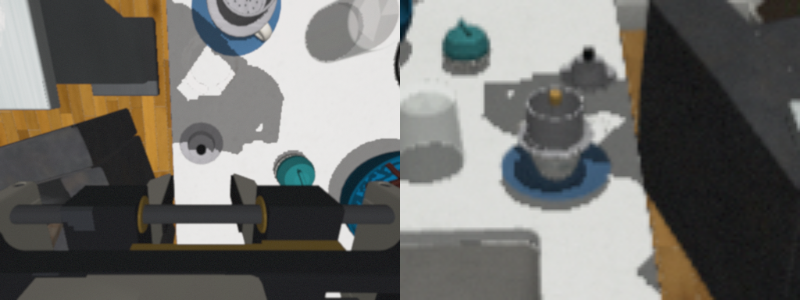

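The stack is upright, with the pot at (556,115) and the press knob at (556,95) in the side crop. The lid is at (201,142) in the wrist view, which puts it at (395.6,-215.8).

{"method": "arm_command", "body": {"xyz": [[-1,-16,0],[0,0,-25],[0,0,-30],[0,0,-30],[0,0,-30],[0,0,-20],[0,0,-15],[0,0,-10],[0,0,0],[0,0,0]], "spin": [0,0,0,0,0,0,0,0,0,0]}}

```text
time: 27.6
tool_pos: [0.396, -0.216, 0.2081]
tool_rot: [3.141, 0.0, 1.57]
contact_force: [-0.1, 0.3, 0.7]
opening: 0.0458
grip_force: 0.0
```

{"method": "arm_command", "body": {"xyz": [[0,0,0],[0,0,0],[0,0,0],[0,0,0],[0,0,0],[0,0,0],[0,0,0],[0,0,0]], "spin": [0,0,0,0,0,0,0,0], "jaw": -1, "squeeze": 15}}

```text
time: 28.4
tool_pos: [0.3956, -0.2161, 0.2079]
tool_rot: [-3.141, 0.0, 1.57]
contact_force: [-1.5, -0.6, 4.2]
opening: 0.0149
grip_force: 15.0
```

{"method": "arm_command", "body": {"xyz": [[0,0,5],[0,0,20],[0,0,30],[0,0,40],[0,0,35],[0,0,10],[6,24,0],[6,24,0],[6,24,0],[6,24,0],[6,24,0],[6,24,0],[6,24,0],[5,20,0],[2,6,0],[0,0,0],[0,0,0],[0,0,0],[0,0,0]], "spin": [0,0,0,0,0,0,0,0,0,0,0,0,0,0,0,0,0,0,0]}}

```text
time: 30.3
tool_pos: [0.4446, -0.0228, 0.3477]
tool_rot: [-3.142, 0.0, 1.569]
contact_force: [0.4, -0.0, -0.3]
opening: 0.0148
grip_force: 15.0
```

```bash
python3 look.py pics/p9.png 220 100 353 200 potrim,444,-22,50,90,104 lidbrim,444,-22,42,135,153
```

```text
wrist potrim 271 [444.6   1.8  95.7] ext [53. 15. 11.] (array([444.3, -20.9]), np.float64(29.5), np.int64(271))
side potrim 113 [443.4 -20.7  96.9] ext [59. 63. 13.] (array([443. , -20.8]), np.float64(29.8), np.int64(101))
wrist lidbrim 2967 [444.5 -19.7 149.2] ext [73. 68.  8.] (array([444.4, -19.1]), np.float64(30.1), np.int64(1308))
side lidbrim 131 [443.1 -15.1 149.2] ext [70. 63.  7.] (array([442.2, -22.4]), np.float64(32.1), np.int64(55))
top lidbrim 15 [453.1   7.7 148.4] ext [26.  9.  7.] (array([452.9,   3.1]), np.float64(9.3), np.int64(10))
```

View pics/p9.png

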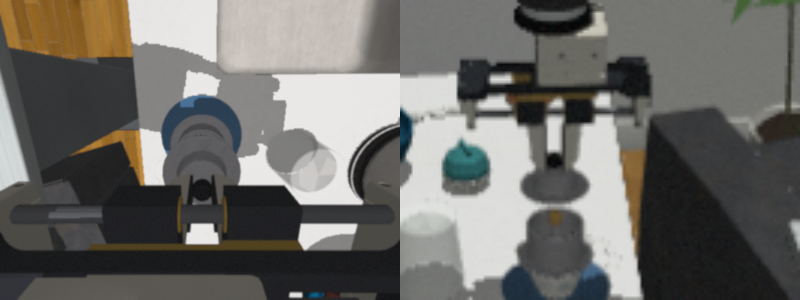

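The lid hangs level and centred over the pot: side crop lid (555,183), pot (555,225). I'm lowering it.

{"method": "arm_command", "body": {"xyz": [[-0.5,1,-12],[0,0,-14],[0,0,-8],[0,0,-6],[0,0,-4],[0,0,0],[0,0,0]], "spin": [0,0,0,0,0,0,0]}}

```text
time: 31.15
tool_pos: [0.4443, -0.0211, 0.304]
tool_rot: [3.141, 0.0, 1.57]
contact_force: [0.3, 0.6, -0.6]
opening: 0.0147
grip_force: 15.0
```

{"method": "arm_command", "body": {"xyz": [[0,0,-0.5],[0,0,-0.5],[0,0,-0.5],[0,0,0],[0,0,0]], "spin": [0,0,0,0,0]}}

```text
time: 31.65
tool_pos: [0.4442, -0.0211, 0.3023]
tool_rot: [3.141, 0.0, 1.57]
contact_force: [-1.2, 0.6, -1.2]
opening: 0.0151
grip_force: 15.0
```

{"method": "arm_command", "body": {"xyz": [[0,0,-0.5],[0,0,-0.5],[0,0,0],[0,0,0]], "spin": [0,0,0,0]}}

```text
time: 32.05
tool_pos: [0.4442, -0.0211, 0.3013]
tool_rot: [3.141, 0.0, 1.57]
contact_force: [-0.2, 0.0, 0.1]
opening: 0.0146
grip_force: 15.0
```

{"method": "arm_command", "body": {"xyz": [[0,0,-0.5],[0,0,0],[0,0,0]], "spin": [0,0,0]}}

```text
time: 32.35
tool_pos: [0.4443, -0.0211, 0.301]
tool_rot: [3.141, 0.0, 1.57]
contact_force: [0.5, 0.3, 3.6]
opening: 0.0147
grip_force: 15.0
```

Contact is at the expected height, so I'm releasing and withdrawing.

{"method": "arm_command", "body": {"xyz": [[0,0,0],[0,0,0],[0,0,0],[0,0,0],[0,0,0],[0,0,5],[0,0,25],[0,0,35],[0,0,20],[0,25,0],[0,30,0],[0,30,0],[0,30,0],[0,30,0],[0,15,0],[0,0,0],[0,0,0],[0,0,0]], "spin": [0,0,0,0,0,0,0,0,0,0,0,0,0,0,0,0,0,0], "jaw": 0}}

```text
time: 34.15
tool_pos: [0.4442, 0.1382, 0.3858]
tool_rot: [3.142, 0.0, 1.569]
contact_force: [-0.2, 0.2, 0.2]
opening: 0.0456
grip_force: 0.0
```

```bash
python3 look.py pics/p10.png 220 100 353 200 lidbrim,444,-22,42,96,110 lidknob,444,-22,15,125,145 potbrim,444,-22,45,50,62; python3 -c "
import cv2;t=cv2.imread('/tmp/top.png')[130:260,200:373];cv2.imwrite('pics/p11.png',cv2.resize(t,(690,520)))"
```

```text
wrist lidbrim 911 [444.1   1.4 104.4] ext [70. 30. 11.] (array([444.1,  -7.8]), np.float64(23.1), np.int64(299))
side lidbrim 116 [443.3 -12.7 102.8] ext [66. 62. 13.] (array([441.9, -19.2]), np.float64(30.5), np.int64(43))
top lidbrim 135 [444.2 -37.3 103.6] ext [71. 41. 12.] (array([446.4, -27.9]), np.float64(28.4), np.int64(62))
side lidknob 23 [443.4 -18.8 133.1] ext [13. 15. 16.] (array([443.1, -19.4]), np.float64(6.3), np.int64(21))
top lidknob 27 [446.7 -24.8 135.1] ext [24. 18. 18.] (array([443.6, -23.4]), np.float64(5.9), np.int64(22))
wrist potbrim 232 [444.2 -23.9  58.7] ext [83. 30.  6.] (array([444. , -27.5]), np.float64(37.6), np.int64(150))
side potbrim 116 [443.5 -12.7  58.5] ext [80. 66.  7.] (array([444. , -24.5]), np.float64(38.0), np.int64(55))
top potbrim 34 [421.4 -48.   57.5] ext [32. 34.  8.] (array([425.4, -43.1]), np.float64(14.4), np.int64(16))
```

View pics/p10.png

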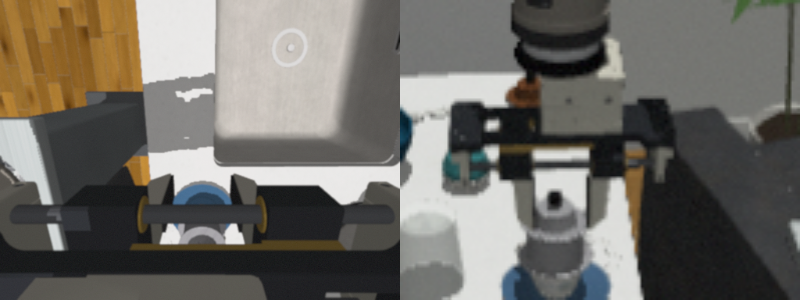

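The side crop shows the lid seated level on the pot, with its knob at (555,198) and top at z≈0.139 m as expected. The arm is clear of the stack.

```bash
python3 -c "
from cell import *
print(hand_in())"
```

```text
the job is handed in; nothing more can be done
None
```

The coffee maker is set up (cup on saucer, pot on cup, press in pot, lid on pot) and handed in at about 34 s; the last camera check showed the stack upright and centred to within a few millimetres, but the hand-in gave no verdict.

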